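# Hook the locating plate out of the bottle stand

## Robot

A 6-joint arm with a two-finger parallel gripper is mounted at the origin on the work surface. World frame = base frame: x ahead of the robot, y to its left, z up, the work surface at z = 0. Lengths are in m, angles in rad, forces in N, time in s.
With the tool pointing down it reaches from about 0.3 to 0.95 m from the base axis. Payload 3.1 kg.
Tool frame: the origin (TCP) lies at the very end of the fingers, on their centre line; the grasp point (between the pads) lies 19 mm behind it; z points along the fingers, y is the line along which they close (so a half turn about z gives the same grasp; the last joint's range is limited). The gripper opens to 85 mm and grips with 20 to 120 N. Pads are 22 mm wide; open, the fingers measure 114 mm over their backs; the gripper's body (76 mm by 85 mm) begins 54 mm behind the grasp point. The pads swing forward as they close: fully open they stand 13 mm farther back than shut.
Start: joints at [1.231, 0.308, 1.634, -0, 1.2, -0.07], TCP at [0.167, 0.602, 0.231] pointing down, gripper open.
Joint ranges: [-3.06, 3.06], [-0.79, 1.96], [0.05, 2.63], [-1.19, 4.34], [0.05, 2.64], [-2.94, 2.94]. Speed limits (rad/s): [2.79, 2.79, 3.14, 3.14, 3.14, 3.14].

## Interface

Orientations are given as a 3x3 rotation matrix whose columns are the frame's x, y, z axes.
In Python, from bench import bot, cams, job gives the robot as it stands.
- The arm moves only by the tool play_rows, never from a script. Its argument "deltas" is a list that holds one entry, the list of rows, each a list of 5 numbers: the finger opening in cm, from 0 to 8.54, then the shift along the tool's x, y, z in cm, then the turn about the tool's z in degrees. A call has 1 to 10 rows; each row shifts and turns the commanded pose from where the row before left it, along the tool's axes as they then stand; what a row does not reach is not made up. A row lasts 1/10 s, in which the tool goes at most 50 mm and 8.59 degrees, less where a joint would pass 70% of its speed; a pose out of reach is approached as far as the arm can. A call is refused whole if a number of a shift passes 5 or a number of a turn 8.59, either way. A call with a gripper value outside its range is refused whole. The fingers move at their own pace and stop on an object; "newtons" is the grip in N (left out, the last holds). Time passes only in rows, so rows that do not move let the fingers close. It gives the time, the measured TCP pose, the force, the opening and the grip force at its end, in the units of the state.
- bot.observe(): the state, without advancing time (a new reading comes with each control period).
- cams.capture(name): name is "side" or "top" or "wrist"; returns a dict with "frame" (420x560x3 uint8, red, green, blue), "range_z" (420x560 float32, m along the optical axis (not along the pixel's ray), 0 where there is no reading), "mtx" (3x3 intrinsics, pixels), "extrinsics" (4x4, takes a point from camera to world coordinates); the wrist camera has in their place "hand_eye" (4x4, takes a point from camera to tool coordinates, whose origin is the TCP and whose axes are the flange's). Camera axes: x right, y down, z forward; pixel columns grow to the right and rows downward; lengths in m; the calibration is good to about 2 mm. A picture is of the moment at which its call begins: read the wrist's pose just before it.
- job.close_job(): hands the job in; it is judged then, once.
Trained networks look in the newest picture that a camera, given by its name, has taken for a name from the list of things; names that differ only in an ending like _2 or _b are one class to them, and where a whole thing is asked for, a point or a joint stands for the part that bears it (a point fixed in the world has none). Each returns a list of dicts, best first, with "confidence" (0 to 1); they miss things now and then, are a little off and sometimes report something else, mostly with a low value. They report only what shows in the picture. A call takes as long as a camera call.
- cams.find_in(camera, thing): "rect" ([left, top, right, bottom] in pixels, round what is visible of it).
- cams.place_of(camera, thing): "point" ([row, column] in pixels: a listed point, or the origin of a listed thing).
The state is a dict: "t": time; "joint_pos": joint angles; "dq": joint speeds; "effort": joint torques, N m; "position": TCP position; "eef_rot": TCP orientation; "ft_force": force on the tool from outside, world axes, zero at the start; "ft_torque": the same for the moment, N m; "width": opening from 0.0 (shut) to 1.0 (fully open); "finger_force": force on a finger pad.
Only numpy, scipy, OpenCV 4.12 (cv2) and the standard library are available. Lean on these libraries where they do the work, as an engineer would, in place of code of your own. Each camera call takes 0.05 s, during which the arm holds its last target. There are 200 camera calls.

## Task

The steel locating plate of the crimping press has slid deep into one of the two low bays under the glass-topped bottle stand, where fingers do not reach. Take the hooked pick by its handle, drop its hook into the plate's hole and drag the plate straight out along the desk until it lies flat and about 3 cm clear of the stand. Then unhook, and lay the pick flat on the desk, away from both the plate and the stand; do not touch the plate with the gripper, and leave the round tin and the bottles and beaker where they are.

Things in the scene. Friction and masses are not known exactly. Their poses are not given: they have to be found in the camera images.
- stand: Fixed low stand: wooden walls 12 mm, clear glass top 6 mm; 216 wide, 187 deep, 76 mm high. Two bays side by side, each 90 wide, 70 high inside, 175 mm deep, closed at the back; the desk is their floor. Origin: on the desk in the plane of the mouths, mid-width. x points into the bays (mouths look to -x), y across, z up; bay centre lines at y = +51 and -51 mm.
- plate: Bare steel plate 70 x 64 x 12 mm, 0.3 kg, with a 40 mm round through-hole in its middle. Lies flat on the desk in either bay, centre 105 to 125 mm behind the mouth, within 8 mm of the bay's centre line, its 70 mm side nearly along the bay. Origin: centre of its underside, on the hole's axis; x along the 70 mm side, z up.
- pick: Pick, 0.16 kg, lying on the desk. Dark wooden handle 90 long, 26 wide, 40 mm high. An 8 mm steel rod leaves its end, axis 26 mm above the handle's underside, and turns straight down at its far end: an 8 mm hook ending level with the handle's underside. Balances 30 to 50 mm ahead of the handle's middle. Origin: centre of handle's underside; x towards the hook, z up; hook axis at x = 220 mm.
- pick_tip (a point): The lower end of the pick's hook, 220 mm along x from the pick's origin; axes as the pick's.
- tin: Round closed aluminium tin, 57 mm diameter, 32 mm high, standing in the other bay. Origin: centre of its underside. To be left alone.
- beaker: Glass beaker, 72 mm across, 90 mm high, standing on the desk beside the work. Origin: centre of its underside. To be left alone.
- amber_bottle: Amber bottle with black cap, 44 mm diameter, 100 mm high, standing on the desk. Origin: centre of its underside. To be left alone.
- flacon: Amber bottle with brass cap, 50 mm diameter, 95 mm high, standing on the desk. Origin: centre of its underside. To be left alone.

How it is judged:
By the outcome, as a careful person would: the job done as asked, in the order asked, and still so for the second after the job is handed in, with the robot touching nothing.
It also fails if it takes over 54 s, if anything falls off the work surface, if the arm or the gripper's body presses on something with over 40 N, if the wrist force passes 120 N, or if a joint passes its speed limit or range.

## Working session

There is one attempt and no reset: what is moved stays moved. The work goes in short steps, Python scripts to look and compute and a tool call to move; the robot and the scene stay as the last step left them, time stands still between calls to the robot, and variables do not carry over. Pictures are saved under pics/ and viewed, at most 10 in all, crops included, and the job is handed in when it is done.

Besides the shell and the picture viewer there is one more tool, called after ">>>" in YAML: its name, and indented under it one key for each argument. play_rows: Moves the arm, as the interface text tells. Its arguments: {"type":"object","properties":{"deltas":{"type":"array"},"newtons":{"type":"number"}},"required":["deltas"]}

```bash
mkdir -p pics
cat > h.py <<'E'
from bench import bot,cams,job
import numpy as np,cv2
def cap(n,fn=None):
    s=bot.observe();c=cams.capture(n)
    if 'extrinsics' in c: T=np.array(c['extrinsics'])
    else:
        W=np.eye(4);W[:3,:3]=s['eef_rot'];W[:3,3]=s['position'];T=W@np.array(c['hand_eye'])
    c['T']=T
    if fn: cv2.imwrite('pics/'+fn,c['frame'][:,:,::-1])
    return c
def onplane(c,r,col,z):
    d=c['T'][:3,:3]@(np.linalg.inv(c['mtx'])@[col,r,1]);o=c['T'][:3,3]
    return o+d*(z-o[2])/d[2]
def proj(c,p):
    T=np.linalg.inv(c['T']);q=c['mtx']@(T[:3,:3]@np.array(p)+T[:3,3]);return q[:2]/q[2]
def cloud(c):
    v,u=np.mgrid[:420,:560];z=c['range_z']
    P=np.stack([u*z,v*z,z],-1)@np.linalg.inv(c['mtx']).T
    P=P@c['T'][:3,:3].T+c['T'][:3,3];P[z==0]=np.nan;return P
E
python3 - <<'E'
from h import *
s=bot.observe();print(s)
for n in('top','side'):
    c=cap(n,n+'0.png');print(n,c['T'].round(3).tolist())
    for t in['stand','plate','pick','pick_tip','tin','beaker','amber_bottle','flacon']:
        for d in cams.place_of(n,t)[:2]:
            print(t,round(d['confidence'],2),np.round(d['point']),onplane(c,*d['point'],0).round(3))
        for d in cams.find_in(n,t)[:1]: print('   rect',np.round(d['rect']),round(d['confidence'],2))
E
```

```text
{'t': 0.0, 'joint_pos': array([ 1.23131682e+00,  3.09028431e-01,  1.63521271e+00,  3.32082695e-05,
        1.19971578e+00, -6.97252182e-02]), 'dq': array([ 0.00010902, -0.00057585,  0.00046822, -0.00193112, -0.00046204,
        0.00011832]), 'effort': array([-1.66312435e-03, -4.15247977e+01, -2.76669270e+01, -2.16450467e-04,
        1.00908772e-02,  2.24291796e-06]), 'position': array([0.16631028, 0.60159355, 0.23002005]), 'eef_rot': array([[-9.63833108e-01,  2.66505296e-01, -8.16474369e-04],
       [ 2.66506475e-01,  9.63830574e-01, -2.21902931e-03],
       [ 1.95559895e-04, -2.35636963e-03, -9.99997205e-01]]), 'ft_force': array([-0.7548875 ,  0.13647504,  0.46660968]), 'ft_torque': array([-0.01542263,  0.00162824,  0.02789194]), 'finger_force': 0.0, 'width': 0.9973024675593278}
top [[0.007, -0.992, 0.125, 0.425], [-1.0, -0.008, -0.012, 0.108], [0.013, -0.125, -0.992, 1.317], [0.0, 0.0, 0.0, 1.0]]
stand 0.62 [249. 360.] [ 0.505 -0.109  0.   ]
   rect [358. 202. 452. 301.] 0.97
pick 0.67 [251. 134.] [0.496 0.45  0.   ]
pick 0.59 [265. 250.] [0.463 0.164 0.   ]
   rect [240. 173. 262.
[... 341 characters left out ...]
158  0.   ]
flacon 0.17 [266. 250.] [0.461 0.164 0.   ]
   rect [369. 147. 395. 171.] 0.61
side [[0.855, -0.364, 0.37, 0.202], [-0.519, -0.585, 0.623, -0.525], [-0.01, -0.724, -0.689, 0.731], [0.0, 0.0, 0.0, 1.0]]
stand 0.84 [327. 312.] [ 0.501 -0.115  0.   ]
   rect [251. 273. 447. 417.] 0.7
pick 0.71 [238. 214.] [0.452 0.157 0.   ]
   rect [190. 191. 319. 244.] 0.56
pick_tip 0.93 [201. 313.] [0.677 0.147 0.   ]
   rect [188. 189. 316. 245.] 0.81
beaker 0.71 [157. 180.] [0.499 0.439 0.   ]
   rect [154. 115. 188. 163.] 0.68
amber_bottle 0.73 [240. 393.] [ 0.744 -0.03   0.   ]
   rect [383. 196. 413. 245.] 0.71
flacon 0.65 [286. 430.] [ 0.728 -0.153  0.   ]
   rect [420. 245. 453. 298.] 0.72
```

View pics/top0.png

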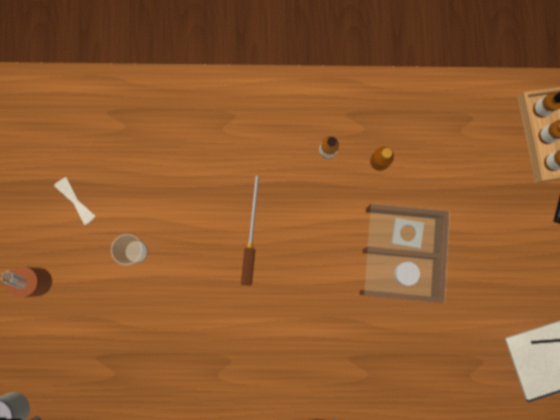

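View pics/side0.png

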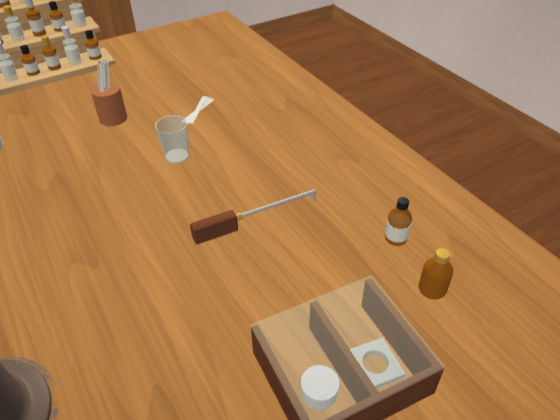

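The top view shows the stand with its mouths facing left, towards +y (col 365). The plate is in the upper bay with its hole at about (row 233, col 408), and the tin is in the lower bay. The pick lies along world +x, with its handle at (265, 248) and its hook at (178, 257). The side view agrees with this.

```bash
cat > m.py <<'E'
from h import *
c=cap('top');P=cloud(c);z=P[...,2]
def reg(x0,x1,y0,y1,z0,z1): return (P[...,0]>x0)&(P[...,0]<x1)&(P[...,1]>y0)&(P[...,1]<y1)&(z>z0)&(z<z1)
def rect(m,name):
    q=P[m][:,:2].astype(np.float32); r=cv2.minAreaRect(q);print(name,len(q),np.round(r[0],4),np.round(r[1],4),round(r[2],1),'mean',q.mean(0).round(4),cv2.boxPoints(r).round(4).tolist())
rect(reg(.38,.72,.05,.25,.03,.05),'handle')
rect(reg(.38,.72,.05,.25,.012,.03),'rod')
rect(reg(.38,.7,-.36,-.05,.055,.09),'stand')
g=c['frame'].astype(int)
# bright plate / hole
roi=g[205:262,362:450].min(2)>140
v,u=np.nonzero(roi);v+=205;u+=362
print('plate px',len(v),np.c_[v,u].min(0),np.c_[v,u].max(0))
print('depth at plate',P[225,408],'hole',P[233,408],'glass',P[240,375])
n,l,st,ce=cv2.connectedComponentsWithStats(roi.astype(np.uint8));print(st.tolist(),ce.round(1).tolist())
m=max(range(1,n),key=lambda i:st[i,4]);
cn=cv2.findContours((l==m).astype(np.uint8),cv2.RETR_EXTERNAL,cv2.CHAIN_APPROX_NONE)[0][0]
r=cv2.minAreaRect(cn);b=cv2.boxPoints(r)+[362,205]
w=np.array([onplane(c,p[1],p[0],.012)for p in b])[:,:2];print('plate corners',w.round(4).tolist(),'centre',w.mean(0).round(4),r)
E
python3 m.py
```

```text
handle 507 [0.549 0.16 ] [0.0259 0.2646] 85.1 mean [0.4856 0.1653] [[0.41609999537467957, 0.15850000083446503], [0.6797000169754028, 0.13570000231266022], [0.6819000244140625, 0.1615000069141388], [0.41830000281333923, 0.1843000054359436]]
rod 159 [0.5572 0.159 ] [0.0184 0.2541] 87.7 mean [0.5843 0.1558] [[0.42989999055862427, 0.15489999949932098], [0.6837999820709229, 0.14480000734329224], [0.684499979019165, 0.1632000058889389], [0.43059998750686646, 0.17319999635219574]]
stand 7431 [ 0.4953 -0.2067] [0.1895 0.2163] 85.0 mean [ 0.4942 -0.2058] [[0.37929999828338623, -0.29170000553131104], [0.5947999954223633, -0.31049999594688416], [0.611299991607666, -0.1216999962925911], [0.39579999446868896, -0.10289999842643738]]
plate px 466 [219 393] [247 422]
depth at plate [ 0.55804625 -0.20920041  0.07684437] hole [ 0.5394655  -0.20948074  0.07400954] glass [ 0.52209417 -0.13082627  0.07783557]
[[0, 0, 88, 57, 4550], [31, 14, 30, 29, 466]] [[43.3, 28.0], [45.6, 27.8]]
plate corners [[0.5211, -0.1846], [0.5818, -0.1959], [0.5709, -0.2644], [0.5103, -0.2527]] centre [ 0.546  -0.2244] ((45.6351318359375, 27.689189910888672), (28.112226486206055, 24.824247360229492), 9.462323188781738)
```

>>> play_rows:
  deltas:
    - [[8.5,-2.6,-2.1,0,0],[8.5,-2.6,-2.1,0,0],[8.5,-2.6,-2.1,0,0],[8.5,-2.6,-2.1,0,0],[8.5,-2.6,-2.1,0,0],[8.5,-2.6,-2.1,0,0],[8.5,-2.6,-2.1,0,0],[8.5,-2.6,-2.1,0,0],[8.5,-2.6,-2.1,0,0],[8.5,-2.6,-2.1,0,0]]
  newtons: 60

```text
t: 2.75
position: [0.3619, 0.3296, 0.2315]
eef_rot: [[-0.964, 0.266, 0.001], [0.266, 0.964, 0.0], [-0.0, 0.001, -1.0]]
ft_force: [0.6, 0.5, -0.0]
width: 0.993
finger_force: 0.0
```

>>> play_rows:
  deltas:
    - [[8.5,-2.7,-2.1,0,0],[8.5,-2.7,-2.1,0,0],[8.5,-2.7,-2.1,0,0],[8.5,-2.7,-2.1,0,0],[8.5,-2.7,-2.1,0,0],[8.5,-2.7,-2.1,0,0],[8.5,0,0,2,-5.3],[8.5,0,0,2,-5.3],[8.5,0,0,0,0],[8.5,0,0,0,0]]

```text
t: 3.75
position: [0.4836, 0.166, 0.1913]
eef_rot: [[-0.996, 0.087, -0.001], [0.087, 0.996, -0.0], [0.001, -0.0, -1.0]]
ft_force: [0.1, -0.1, -0.5]
width: 0.993
finger_force: 0.0
```

```bash
cat > w.py <<'E'
from h import *
s=bot.observe();print(s['t'],s['position'].round(4),s['eef_rot'].round(4).tolist())
c=cap('wrist','w1.png');P=cloud(c);z=P[...,2]
m=(z>.034)&(z<.046);q=P[m][:,:2].astype(np.float32)
q=q[np.hypot(*(q-[.4849,.1659]).T)<.1]
r=cv2.minAreaRect(q);print(len(q),r,cv2.boxPoints(r).round(4).tolist())
for t in('pick','pick_tip'):
    for d in cams.place_of('wrist',t)[:1]:print(t,d,onplane(c,*d['point'],0))
E
python3 w.py
```

```text
3.75 [0.4836 0.166  0.1913] [[-0.9962, 0.0866, -0.0008], [0.0866, 0.9962, -0.0002], [0.0008, -0.0003, -1.0]]
3676 ((0.45920586585998535, 0.16654950380325317), (0.026013750582933426, 0.08885960280895233), 84.89997100830078) [[0.4138000011444092, 0.1574999988079071], [0.5023000240325928, 0.14959999918937683], [0.5045999884605408, 0.17560000717639923], [0.41609999537467957, 0.1835000067949295]]
pick {'point': [158.6, 273.9], 'confidence': 0.78} [0.45967212 0.16517712 0.        ]
pick_tip {'point': [366.5, 273.7], 'confidence': 0.81} [0.67536108 0.14579529 0.        ]
```

View pics/w1.png

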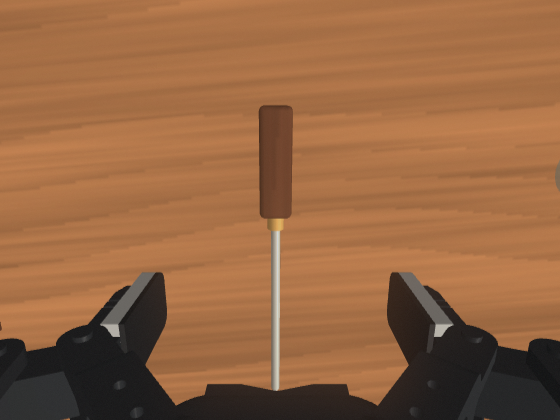

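The wrist view shows the pick centred between the fingers, handle at (160, 275) and aligned with the tool. I'll go down and grip it.

>>> play_rows:
  deltas:
    - [[8.5,0,-0.15,3,0],[8.5,0,0,3,0],[8.5,0,0,3,0],[8.5,0,0,3,0],[8.5,0,0,3,0],[8.5,0,0,2,0],[8.5,0,0,1.2,0],[8.5,0,0,0,0],[2,0,0,0,0],[2,0,0,0,0]]
  newtons: 60

```text
t: 4.9
position: [0.4852, 0.165, 0.0108]
eef_rot: [[-0.996, 0.085, 0.003], [0.085, 0.996, 0.001], [-0.003, 0.001, -1.0]]
ft_force: [0.4, 0.3, -0.1]
width: 0.684
finger_force: 0.0
```

>>> play_rows:
  deltas:
    - [[2,0,0,0,0],[2,0,0,0,0],[2,0,0,0,0],[2,0,0,0,0],[2,0,0,0,0],[2,0,0,0,0]]

```text
t: 5.5
position: [0.4847, 0.1649, 0.0103]
eef_rot: [[-0.996, 0.085, 0.002], [0.085, 0.996, 0.001], [-0.002, 0.001, -1.0]]
ft_force: [-0.9, -0.2, 6.1]
width: 0.296
finger_force: 60.0
```

>>> play_rows:
  deltas:
    - [[2,0,0,-1,0],[2,0,0,-2,0],[2,0,0,-2,0],[2,0,0,-1,0],[2,0,0,0,3],[2,0,0,0,6],[2,0,0,0,7],[2,0,0,0,7],[2,0,0,0,7],[2,0,0,0,7]]

```text
t: 6.5
position: [0.4829, 0.1644, 0.0689]
eef_rot: [[-0.741, 0.671, -0.001], [0.671, 0.741, -0.0], [0.001, -0.001, -1.0]]
ft_force: [0.2, -0.6, -1.0]
width: 0.292
finger_force: 59.2
```

>>> play_rows:
  deltas:
    - [[2,0,0,0,7],[2,0,0,0,7],[2,0,0,0,7],[2,0,0,0,7],[2,0,0,0,7],[2,0,0,0,7],[2,0,0,0,7],[2,0,0,0,4],[2,0,0,0,0],[2,0,0,0,0]]

```text
t: 7.5
position: [0.4832, 0.1645, 0.0691]
eef_rot: [[0.083, 0.997, -0.001], [0.997, -0.083, -0.0], [-0.0, -0.001, -1.0]]
ft_force: [0.0, -0.4, -1.2]
width: 0.291
finger_force: 59.2
```

```bash
cat > k.py <<'E'
from h import *
import sys
s=bot.observe();p=s['position'];R=s['eef_rot'];print(s['t'],p.round(4),R.round(4).tolist(),s['ft_force'].round(1))
u=-R[:2,0];print('nominal yaw',np.degrees(np.arctan2(u[1],u[0])))
zu=p[2]-.0103   # underside height
print('nominal tip',p[:2]+.195*u)
for n in('top','side'):
    c=cap(n,n+sys.argv[1]+'.png')
    for t in('pick_tip','pick'):
        for d in cams.place_of(n,t)[:1]:print(n,t,round(d['confidence'],2),np.round(d['point'],1),onplane(c,*d['point'],zu).round(4))
    P=cloud(c);z=P[...,2];D=P[...,:2]-p[:2];a=D@u;b=D@np.array([-u[1],u[0]])
    for a0,a1 in((30,60),(60,90),(90,120),(120,150),(150,180),(180,215)):
        m=(a>a0/1000)&(a<a1/1000)&(abs(b)<.04)&(z>zu+.012)&(z<zu+.045)
        if m.sum()>3:print(a0,m.sum(),'lat',np.median(b[m]).round(4),'top-z',np.percentile(z[m],[50,90]).round(4)-zu,'amax',a[m].max().round(4))
E
python3 k.py 1
```

```text
7.5 [0.4832 0.1645 0.0691] [[0.0832, 0.9965, -0.0007], [0.9965, -0.0832, -0.0002], [-0.0002, -0.0007, -1.0]] [ 0.  -0.4 -1.2]
nominal yaw -94.77025768954447
nominal tip [ 0.46702531 -0.02985821]
top pick_tip 0.64 [263.1 331.5] [ 0.4683 -0.0309  0.0588]
60 31 lat 0.0018 top-z [0.02854432 0.03074432] amax 0.0898
90 46 lat 0.0013 top-z [0.02884432 0.03134432] amax 0.1198
120 45 lat 0.0013 top-z [0.02894432 0.03144432] amax 0.1479
150 45 lat 0.0014 top-z [0.02844432 0.03104432] amax 0.1799
180 27 lat 0.0016 top-z [0.02764432 0.03044432] amax 0.1971
side pick_tip 0.74 [279.9 267. ] [ 0.464  -0.0311  0.0588]
side pick 0.88 [204.3 220.3] [0.4815 0.1788 0.0588]
30 68 lat -0.0024 top-z [0.02954432 0.03164432] amax 0.0598
60 52 lat -0.0026 top-z [0.02974432 0.03154432] amax 0.0892
90 59 lat -0.0029 top-z [0.02944432 0.03074432] amax 0.1187
120 64 lat -0.0026 top-z [0.02934432 0.03144432] amax 0.1494
150 68 lat -0.0024 top-z [0.02944432 0.03084432] amax 0.1798
180 76 lat -0.0028 top-z [0.02714432 0.03034432] amax 0.2016
```

>>> play_rows:
  deltas:
    - [[2,-0.7,1.5,0,0],[2,-1,2,0,0],[2,-1,2,0,0],[2,-1,2,0,0],[2,-0.8,1.5,1,0],[2,-0.2,0.5,1.2,0],[2,0,0,1,0],[2,0,0,0,0],[2,0,0,0,0]]

```text
t: 8.7
position: [0.5727, 0.11, 0.0363]
eef_rot: [[0.084, 0.996, -0.003], [0.996, -0.084, -0.0], [-0.0, -0.003, -1.0]]
ft_force: [-0.1, 0.0, -1.6]
width: 0.292
finger_force: 59.2
```

```bash
python3 k.py 2
```

```text
8.7 [0.5727 0.11   0.0363] [[0.0841, 0.9965, -0.0028], [0.9965, -0.0841, -0.0002], [-0.0004, -0.0027, -1.0]] [-0.1  0.  -1.6]
nominal yaw -94.82159752434117
nominal tip [ 0.55635946 -0.08433981]
top pick_tip 0.75 [223.7 354.7] [ 0.5656 -0.0918  0.026 ]
30 31 lat 0.0011 top-z [0.02973859 0.03273859] amax 0.0596
60 9 lat 0.001 top-z [0.02673859 0.03063859] amax 0.0888
90 42 lat 0.0011 top-z [0.02873859 0.03183859] amax 0.1196
120 41 lat 0.0011 top-z [0.02943859 0.03263859] amax 0.1483
150 42 lat 0.0013 top-z [0.02873859 0.03213859] amax 0.1798
180 26 lat 0.0006 top-z [0.02743859 0.03173859] amax 0.1972
side pick_tip 0.96 [290.3 331.9] [ 0.5597 -0.0852  0.026 ]
side pick 0.6 [214.9 273.5] [0.5705 0.1295 0.026 ]
30 64 lat -0.0017 top-z [0.03093859 0.03303859] amax 0.0599
60 56 lat -0.0015 top-z [0.03043859 0.03263859] amax 0.0894
90 64 lat -0.0014 top-z [0.03043859 0.03203859] amax 0.12
120 61 lat -0.0016 top-z [0.03053859 0.03233859] amax 0.1489
150 71 lat -0.0022 top-z [0.03023859 0.03223859] amax 0.1795
180 71 lat -0.0018 top-z [0.02873859 0.03113859] amax 0.1988
```

Everything is on line, so I'll push the hook 14.0 cm in, shifting 0.15 cm sideways, and look before lowering.

>>> play_rows:
  deltas:
    - [[2,-1,0.15,0,0],[2,-2,0,0,0],[2,-2,0,0,0],[2,-2,0,0,0],[2,-2,0,0,0],[2,-2,0,0,0],[2,-2,0,0,0],[2,-1,0,0,0],[2,0,0,0,0],[2,0,0,0,0]]

```text
t: 10.0
position: [0.564, -0.0299, 0.0374]
eef_rot: [[0.085, 0.996, 0.0], [0.996, -0.085, 0.0], [0.0, 0.0, -1.0]]
ft_force: [-0.9, -0.2, -0.7]
width: 0.291
finger_force: 59.2
```

Run:
```python
from h import *
s=bot.observe();p=s['position'];u=-s['eef_rot'][:2,0];print(p,s['ft_force'],'tip',p[:2]+.195*u)
ims=[]
for n,r in(('top',(195,310,340,460)),('side',(250,420,240,460))):
    c=cap(n);tip=np.r_[p[:2]+.195*u,.026]
    for d in cams.place_of(n,'pick_tip')[:1]:print(d)
    print(n,'tip px',proj(c,tip),'hole px at z12',proj(c,[.546,-.2244,.012]))
    im=c['frame'][r[0]:r[1],r[2]:r[3],::-1];ims.append(cv2.resize(im,(400,int(400*im.shape[0]/im.shape[1])),interpolation=cv2.INTER_CUBIC))
h=max(i.shape[0] for i in ims)
cv2.imwrite('pics/in.png',np.hstack([cv2.copyMakeBorder(i,0,h-i.shape[0],0,0,0) for i in ims]))
```

```text
[ 0.56404751 -0.02987798  0.03738053] [-0.90935977 -0.23208323 -0.72908287] tip [ 0.54738877 -0.22416509]
top tip px [408.95812994 231.57807226] hole px at z12 [407.62287807 232.66516146]
side tip px [377.6804516 354.4598525] hole px at z12 [376.0265975  359.89818161]
```

View pics/in.png

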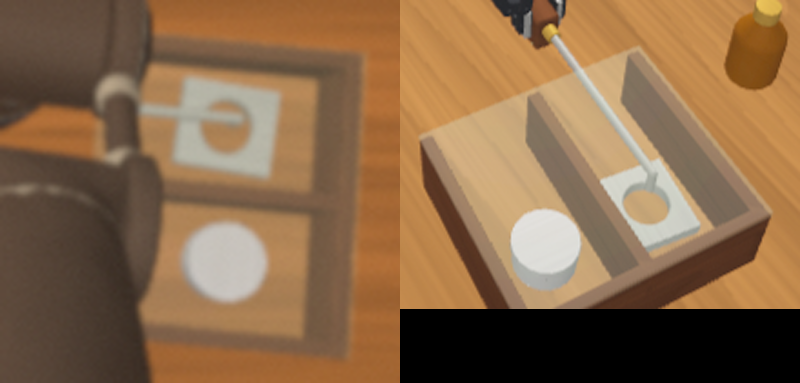

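The hook hangs above the hole: in the side crop the tip is at (652, 190) and the hole at (647, 203), and the top crop agrees. I'll lower it and drag the plate gently.

>>> play_rows:
  deltas:
    - [[2,0,0,0.8,0],[2,0,0,0.8,0],[2,0,0,0.8,0],[2,0,0,0,0],[2,0.5,0,0,0],[2,0.5,0,0,0],[2,0.5,0,0,0],[2,0.5,0,0,0],[2,0,0,0,0]]

```text
t: 11.1
position: [0.5659, -0.0092, 0.0136]
eef_rot: [[0.084, 0.996, 0.001], [0.996, -0.084, 0.0], [0.0, 0.001, -1.0]]
ft_force: [-0.1, 0.7, -1.6]
width: 0.294
finger_force: 59.2
```

>>> play_rows:
  deltas:
    - [[2,0.6,0,0,0],[2,1,0,0,0],[2,1.2,0,0,0],[2,1.2,0,0,0],[2,1.2,0,0,0],[2,1.2,0,0,0],[2,1.2,0,0,0],[2,1.0,0,0,0],[2,0.5,0,0,0],[2,0,0,0,0]]

```text
t: 12.1
position: [0.5734, 0.0818, 0.0132]
eef_rot: [[0.084, 0.996, 0.0], [0.996, -0.084, 0.001], [0.001, 0.0, -1.0]]
ft_force: [0.3, -0.2, -0.5]
width: 0.295
finger_force: 59.2
```

```bash
cat > d.py <<'E'
from h import *
import sys
s=bot.observe();p=s['position'];u=-s['eef_rot'][:2,0];print(s['t'],p,s['ft_force'],'tip',p[:2]+.195*u)
c=cap('side',sys.argv[1]+'.png')
g=c['frame'].astype(int)
U=np.array([-.0871,-.9962]);V=np.array([.9962,-.0871]);O=np.array([.5036,-.1123])
for d in cams.place_of('side','plate')[:1]:
    q=onplane(c,*d['point'],0)[:2];print('plate',d['confidence'],d['point'],q,'stand frame',(q-O)@U,(q-O)@V)
E
python3 d.py drag1
```

```text
12.1 [0.57344553 0.08184236 0.01323788] [ 0.27173731 -0.17036355 -0.45222947] tip [ 0.55706985 -0.11246878]
```

View pics/drag1.png

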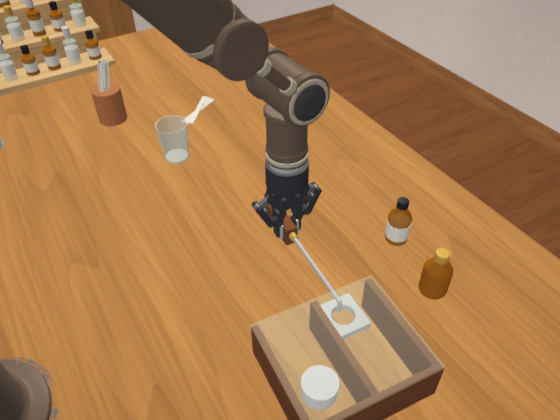

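The plate follows the hook, with its hole now at about (315, 344) and its front edge coming out of the mouth. I'll drag it another 7.7 cm.

>>> play_rows:
  deltas:
    - [[2,0.6,0,0,0],[2,1,0,0,0],[2,1.2,0,0,0],[2,1.2,0,0,0],[2,1.2,0,0,0],[2,1.2,0,0,0],[2,0.8,0,0,0],[2,0.5,0,0,0],[2,0,0,0,0]]

```text
t: 13.1
position: [0.5801, 0.1585, 0.0133]
eef_rot: [[0.084, 0.996, 0.0], [0.996, -0.084, 0.001], [0.001, 0.0, -1.0]]
ft_force: [0.6, -0.4, -1.3]
width: 0.297
finger_force: 59.2
```

```bash
cat > e.py <<'E'
from h import *
s=bot.observe();p=s['position'];u=-s['eef_rot'][:2,0];print(s['t'],p,s['ft_force'],'tip',p[:2]+.195*u)
U=np.array([-.0871,-.9962]);V=np.array([.9962,-.0871]);O=np.array([.5036,-.1123])
for n in('top','side'):
    c=cap(n,n+'e.png');P=cloud(c)
    g=c['frame'].astype(int);S=P[...,:2]-O;a=S@U;b=S@V
    m=(a>-.13)&(a<.02)&(abs(b-.05)<.06)&(P[...,2]>.007)&(P[...,2]<.018)&(g.min(2)>110)
    k,l,st,_=cv2.connectedComponentsWithStats(m.astype(np.uint8))
    if k<2:print(n,'none');continue
    m=l==1+np.argmax(st[1:,4])
    q=np.c_[a[m],b[m]].astype(np.float32);print(n,m.sum(),cv2.minAreaRect(q),'a',q.min(0),q.max(0),'z',np.median(P[m][:,2]))
E
python3 e.py
```

```text
13.1 [0.58007593 0.15847113 0.01334623] [ 0.62209472 -0.40717362 -1.28547504] tip [ 0.56370102 -0.03584008]
top 496 ((-0.06631283462047577, 0.05418209359049797), (0.07002197951078415, 0.06424546241760254), 0.8082578778266907) a [-0.10163763  0.02198401] [-0.03117882  0.08661333] z 0.011839166435006043
side 679 ((-0.07120443135499954, 0.05086946114897728), (0.06256075203418732, 0.06584286689758301), 0.9837656021118164) a [-0.10243322  0.01786367] [-0.03995771  0.08426044] z 0.012162423078956652
```

The plate is flat, straight and about 31 mm clear of the stand. I'll back the hook off 0.8 cm, lift straight up and carry the pick away.

>>> play_rows:
  deltas:
    - [[2,-0.4,0,0,0],[2,-0.4,0,0,0],[2,0,0,-1,0],[2,0,0,-1.5,0],[2,0,0,-1.5,0],[2,0,0,-1.5,0],[2,0,0,-0.5,0],[2,0,0,0,0],[2,1,-1,0,0],[2,1.5,-2,0,0]]

```text
t: 14.2
position: [0.5513, 0.1769, 0.0728]
eef_rot: [[0.087, 0.996, -0.0], [0.996, -0.087, 0.0], [0.0, -0.0, -1.0]]
ft_force: [-0.4, 1.0, -1.0]
width: 0.293
finger_force: 59.2
```

>>> play_rows:
  deltas:
    - [[2,1.5,-2.5,0,0],[2,1.5,-2.5,0,0],[2,1.5,-2.5,0,0],[2,1,-2.5,0,0],[2,0.8,-2,0,0],[2,0,-1,0,0],[2,0,0,0,0],[2,0,0,2,0],[2,0,0,2,0],[2,0,0,1,0]]

```text
t: 15.2
position: [0.4271, 0.2499, 0.0219]
eef_rot: [[0.085, 0.996, -0.001], [0.996, -0.085, -0.001], [-0.001, -0.001, -1.0]]
ft_force: [1.1, -0.7, -0.9]
width: 0.293
finger_force: 59.2
```

```bash
python3 e.py; python3 k.py 5|head -8
```

```text
15.2 [0.42713536 0.24988235 0.02187937] [ 1.06084281 -0.72144878 -0.89502044] tip [0.4104777  0.05559524]
top 507 ((-0.06692071259021759, 0.054139576852321625), (0.06965051591396332, 0.06435064226388931), 0.4394630491733551) a [-0.10196895  0.02190819] [-0.03200474  0.0862655 ] z 0.011844714514331223
side 708 ((-0.07216177135705948, 0.05059289559721947), (0.06148776784539223, 0.06579751521348953), 1.0977739095687866) a [-0.1029111   0.01753389] [-0.04135998  0.08384887] z 0.0120638228988873
15.3 [0.4264 0.2496 0.0217] [[0.0855, 0.9963, -0.0031], [0.9963, -0.0855, -0.0016], [-0.0019, -0.003, -1.0]] [-0.  -0.2 -1.1]
nominal yaw -94.90466574752685
nominal tip [0.40976996 0.05534501]
top pick_tip 0.73 [245.9 359.4] [ 0.5125 -0.105   0.0114]
30 25 lat 0.0021 top-z [0.02819577 0.03159577] amax 0.0599
60 43 lat 0.0015 top-z [0.02809577 0.03069577] amax 0.089
90 42 lat 0.0019 top-z [0.02849577 0.03209577] amax 0.1197
120 42 lat 0.0016 top-z [0.02799577 0.03109577] amax 0.1488
```

>>> play_rows:
  deltas:
    - [[2,0,0,0.4,0],[2,0,0,0.3,0],[2,0,0,0.2,0],[2,0,0,0.1,0],[2,0,0,0,0],[2,0,0,0,0]]

```text
t: 16.2
position: [0.4273, 0.2507, 0.0132]
eef_rot: [[0.085, 0.996, -0.0], [0.996, -0.085, -0.0], [-0.0, -0.0, -1.0]]
ft_force: [0.5, -0.6, -1.6]
width: 0.294
finger_force: 59.2
```

>>> play_rows:
  deltas:
    - [[2,0,0,0.1,0],[2,0,0,0.1,0],[2,0,0,0.05,0],[2,0,0,0,0],[2,0,0,0,0]]

```text
t: 16.7
position: [0.4272, 0.2506, 0.0108]
eef_rot: [[0.085, 0.996, -0.0], [0.996, -0.085, -0.0], [-0.0, -0.0, -1.0]]
ft_force: [-0.0, -0.2, -1.8]
width: 0.291
finger_force: 59.2
```

>>> play_rows:
  deltas:
    - [[2,0,0,0.05,0],[2,0,0,0.05,0],[2,0,0,0,0],[2,0,0,0,0]]

```text
t: 17.1
position: [0.4273, 0.2507, 0.0103]
eef_rot: [[0.085, 0.996, -0.0], [0.996, -0.085, -0.0], [-0.0, -0.0, -1.0]]
ft_force: [-1.5, -0.9, 5.4]
width: 0.294
finger_force: 60.1
```

>>> play_rows:
  deltas:
    - [[4,0,0,0,0],[6,0,0,0,0],[7,0,0,0,0],[7,0,0,0,0],[7,0,0,0,0],[7,0,0,0,0],[7,0,0,-1,0],[7,0,0,-2,0],[7,0,0,-3,0],[7,0,0,-3,0]]

```text
t: 18.1
position: [0.4269, 0.2505, 0.1009]
eef_rot: [[0.085, 0.996, -0.001], [0.996, -0.085, -0.0], [-0.0, -0.001, -1.0]]
ft_force: [0.9, 0.6, -0.0]
width: 0.818
finger_force: 0.0
```

>>> play_rows:
  deltas:
    - [[7,0,0,-3,0],[7,0,0,-3,0],[7,0,0,-3,0],[7,0,0,-2,0],[7,0,0,0,0],[7,0,0,0,0]]

```text
t: 18.7
position: [0.4272, 0.2506, 0.2102]
eef_rot: [[0.085, 0.996, 0.001], [0.996, -0.085, 0.0], [0.001, 0.001, -1.0]]
ft_force: [0.6, 0.5, -0.2]
width: 0.818
finger_force: 0.0
```

```bash
python3 e.py
```

```text
18.7 [0.42722898 0.25063179 0.2101808 ] [ 0.642563    0.46444814 -0.22969991] tip [0.41071891 0.056332  ]
top 508 ((-0.06676400452852249, 0.05394690856337547), (0.07001089304685593, 0.06423471868038177), 1.5040935277938843) a [-0.1019074  0.0217879] [-0.03145571  0.08665646] z 0.011777708770237427
side 712 ((-0.07185150682926178, 0.05079028755426407), (0.06286294013261795, 0.06543111801147461), 1.3543083667755127) a [-0.10327731  0.01802366] [-0.04023495  0.08362195] z 0.012195751335821514
```

View pics/sidee.png

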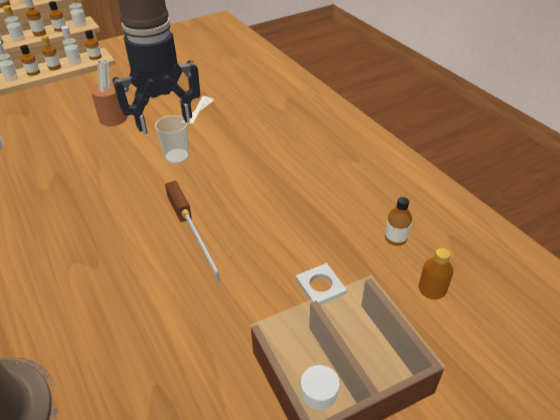

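The pick lies flat, handle at (200, 178) and tip at (277, 217), well away from the plate, whose hole is at (283, 320). The tin, bottles and beaker have not moved, so I'm handing in the job.

```bash
python3 -c "
from bench import job
print(job.close_job())"
```

```text
the job is handed in; nothing more can be done
None
```

The plate lies flat about 31 mm clear of the stand, the pick is laid flat on the desk away from both, the tin, bottles and beaker are where they were, and the job was handed in at about 19 s.

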